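Clamp the glued pot rest

ROBOT

A 6-joint arm with a two-finger parallel gripper is mounted at the origin on the work surface. World frame = base frame: x ahead of the robot, y to its left, z up, the work surface at z = 0. Lengths are in mm, angles in rad, forces in N, time in s.
With the tool pointing down it reaches from about 400 to 825 mm from the base axis. Payload 7 kg.
Tool frame: the origin (TCP) lies midway between the tips of the shut fingers; the grasp point (between the pads) lies 19 mm behind it; z points along the fingers, y is the direction in which the jaws open and shut (so a half turn about z gives the same grasp; the last joint's range is limited). The gripper opens to 88 mm and grips with 3 to 60 N. Pads are 19 mm wide; open, the fingers measure 130 mm over their backs; the gripper's body (78 mm by 193 mm) begins 47 mm behind the grasp point.
Start: joints at [-0.839, 0.359, 0.012, 0, -1.224, -0.288], TCP at [289.799, -609.6, 226.561] pointing down, gripper open.
Joint ranges: [-3.07, 3.07], [-1.43, 2.12], [-1.02, 1.25], [-3.03, 1.67], [-3.05, -0], [-3.03, 3.03]. Speed limits (rad/s): [2.39, 2.39, 3.01, 3.14, 3.14, 3.14].

INTERFACE

Orientations are given as a 3x3 rotation matrix whose columns are the frame's x, y, z axes.
In Python, from bench import * gives the robot as it stands.
- The arm moves only by the tool move_arm, never from a script. Its argument "rows" is text: rows parted by semicolons, each of 7 numbers parted by spaces: the shift along the world's x, y, z in mm, then the turn, a rotation vector about the world's x, y, z in degrees, then the closure, from 0 (fully open) to 1 (shut). A call has 1 to 8 rows; each row shifts and turns the pose as measured when the row begins; what a row does not reach is not made up. A row lasts 1/12 s, in which the tool goes at most 41.7 mm and 7.16 degrees, less where a joint would pass 70% of its speed; a pose out of reach is approached as far as the arm can. A call with a gripper value outside its range is refused whole. The fingers move at their own pace and stop on an object; "force" is the grip in N (left out, the last holds). Time passes only in rows, so rows that do not move let the fingers close. It gives the time, the measured TCP pose, the force and the opening at its end, in the units of the state.
- get_state(): the state, without advancing time (a new reading comes with each control period).
- read_camera(name): name is "scene" or "top" or "wrist"; returns a dict with "color" (420x560x3 uint8, red, green, blue), "z_map" (420x560 float32, mm along the optical axis (not along the pixel's ray), 0 where there is no reading), "fov_y" (degrees; the focal length in pixels is half the picture's height over the tangent of half this angle, whatever the lens; pixels are square), "cx", "cy" (the principal point, pixels), "R" (3x3) and "t" (3): a world point X has camera coordinates R X + t; the wrist camera has in their place "tool_from_camera" (4x4, takes a point from camera to tool coordinates, whose origin is the TCP and whose axes are the flange's). Camera axes: x right, y down, z forward; pixel columns grow to the right and rows downward; lengths in mm; the calibration is good to about 2 mm. The wrist camera is an equidistant fisheye: a pixel r from the principal point sees the ray r / f radians off the axis. A picture is of the moment at which its call begins: read the wrist's pose just before it.
- hand_in(): hands the job in, once; it reports no verdict.
The state is a dict: "time": time; "qpos": joint angles; "joint_velocities": joint speeds; "joint_efforts": joint torques, N m; "tool_pos": TCP position; "tcp_rot": TCP orientation; "contact_force": force on the tool from outside, world axes, zero at the start; "moment": the same for the moment, N m; "finger_gap": opening from 0.0 (shut) to 1.0 (fully open).
Only numpy, scipy, OpenCV 4.12 (cv2) and the standard library are available. Lean on these libraries where they do the work, as an engineer would, in place of code of your own. Each camera call takes 0.05 s, during which the arm holds its last target.

TASK

The beech pot rest has split and the glue is on: set the loose half against its mate between the jaws of the trigger clamp, glued faces together and ends flush, and let go of it. Then pump the clamp's trigger until the far jaw has closed on the wood, working the trigger only and not pushing the jaw or bar by hand, and finish still squeezing the trigger, so that the joint is held shut firmly but gently, without crushing the wood. Leave the other things on the worktop where they are.

Things in the scene. Friction and masses are not known exactly. Their poses are not given: they have to be found in the camera images.
- clamp: One-hand trigger clamp (slate grey, orange soft parts), lying loose and flat, 28 mm thick, 0.9 kg. Origin on the worktop under the bar's centre line, in the housing; x along the bar to the far jaw, y to the jaw tips, z up. In this frame (mm): housing x -30 to 20, y -34 to 30; near jaw x 2 to 20, y 30 to 102, pad face at x 26; pistol grip x -30 to -8, y -122 to -34, z 1 to 27; trigger on its +x side
- grip (a point): Middle of the straight pistol grip, at (-19, -58, 14) mm in the clamp's frame; 22 mm thick in the clamp's x. To pump, take grip and trigger together from above, closing along the clamp's x: one finger behind the grip (x = -30 mm), one in front of the trigger
- trigger: The orange trigger, 12 mm thick, z 3 to 25 mm, hinged at (10, 8) mm of the clamp's frame. Once the jaw bears on the wood it stops part way (at 0.15 to 0.26 rad) and the jaw presses with about 1.3 times the squeezing force: 12 to 18 N on the trigger is right; above 28 N crushes the wood. If it reaches its stop just as the jaw touches, let it back and squeeze once more
- trigger_mid (a point): Point in the middle of the trigger, level with point grip. Released it lies at x = 20 mm of the clamp's frame, and grip and trigger together measure 56 mm over their outsides (59 mm some 10 mm nearer to the trigger's end); squeezed fully home 38 mm. The clamp is loose and centres itself between closing fingers, so open them 80 mm or more, or follow it, to let the trigger right back
- trigger_angle (a joint): Trigger: 0 released, 0.275 rad fully squeezed (stop). It springs back when let go (1.5 to 2.5 N at the finger). A squeeze of 10 N or more works the free jaw: each full squeeze draws it in by 7 mm (two saw teeth of the bar; the first 4 to 9 mm). Let it return to almost 0 to catch the next teeth; the bar stays where it is meanwhile, held by 5 N of friction
- bar: The steel bar with the far jaw; frame as the clamp's but sliding along -x as it closes. Bar 20 mm wide in y, z 11 to 17 mm, reaching to x = -125 mm behind the housing; far jaw 28 mm high, 20 mm thick behind its 6 mm pad, up to y = 102 mm
- far_pad (a point): Centre of the face of the far jaw's orange pad (34 x 26 mm), which looks to the near jaw; 78 mm from the bar's centre line. At the start it stands 12 to 28 mm further off than the two halves together need
- near_pad (a point): Centre of the face of the near jaw's orange pad, 78 mm from the bar's centre line
- half_a: Half of the beech pot rest (light wood, two dark grooves on top), 42 mm (x) x 64 mm (y, along the grain) x 22 mm high, 45 g, lying between the jaws within 3 mm of the near pad, x and y about as the clamp's. Origin: centre of its underside
- half_a_face (a point): Centre of half_a's glued face (pale), its +x face, 11 mm above its underside
- half_b: The loose half, of the same size, lying to the right of the clamp. Origin: centre of its underside. Its glued face (pale) is its -x face. Taken by its two ends (64 mm, along its y) it can be set between the jaws: there are 36 mm between these ends and the bar
- half_b_face (a point): Centre of half_b's glued face, its -x face, 11 mm above its underside
- mug_a: Bystander: white enamel mug, 82 mm across, 82 mm high, handle to its y; origin at the centre of its underside
- mug_b: Bystander: a second such mug
- glue: Bystander: yellow glue bottle, 56 mm across, 120 mm high; origin at the centre of its underside
- offcut: Bystander: dark wood offcut 34 x 90 x 16 mm; origin at the centre of its underside
- knife: Bystander: paring knife, lying; 180 mm long along its x, origin at the bolster

How it is judged:
By the outcome, as a careful person would: the job done as asked, in the order asked, and still so for the second after the job is handed in, while the arm keeps its last pose, push and grip.
It also fails if it takes over 61 s, if anything falls off the work surface, if the arm or the gripper's body presses on something with over 40 N, if the wrist force passes 120 N, or if a joint passes its speed limit or range.

## Working session

There is one attempt and no reset: what is moved stays moved. The work goes in short steps, Python scripts to look and compute and a tool call to move; the robot and the scene stay as the last step left them, time stands still between calls to the robot, and variables do not carry over. Pictures are saved under pics/ and viewed, and the job is handed in when it is done.

Besides the shell and the picture viewer there is one more tool, called after "Emit:" as a command line: name --argument value ..., lists and objects as JSON in quotes. move_arm: Moves the arm, as the interface text tells. Its arguments: {"type":"object","properties":{"rows":{"type":"string"},"force":{"type":"number"}},"required":["rows"]}

```bash
ls; mkdir -p pics; cat > h.py <<'E'
import numpy as np, cv2
from bench import *
def shot(name,fn):
    c=read_camera(name)
    cv2.imwrite('pics/'+fn,cv2.cvtColor(c['color'],cv2.COLOR_RGB2BGR))
    np.savez('pics/'+fn+'.npz',**{k:np.array(v) for k,v in c.items()})
    return c
def load(fn):
    d=np.load('pics/'+fn+'.npz'); return {k:d[k] for k in d.files}
def pts(c):
    h,w=c['z_map'].shape; f=h/2/np.tan(np.radians(float(c['fov_y']))/2)
    v,u=np.mgrid[:h,:w]; z=c['z_map']
    P=np.stack([(u-c['cx'])/f*z,(v-c['cy'])/f*z,z],-1)
    return (P-c['t'])@np.array(c['R'])  # R^T (P-t)
E
python3 - <<'E'
from h import *
s=get_state();print(s)
for n in('scene','top','wrist'):
    c=shot(n,n+'0.png');print(n,c['fov_y'],c['cx'],c['cy'],[c[k] for k in c if k in('R','t','tool_from_camera')])
E
```

```text
pics
{'time': 0.0, 'qpos': array([-8.38900154e-01,  3.59387943e-01,  1.10855399e-02, -3.67800784e-04,
       -1.22405857e+00, -2.88131419e-01]), 'joint_velocities': array([ 3.96289189e-04, -1.86517120e-04,  1.13950575e-03,  1.21306820e-05,
       -6.40464381e-04,  2.77429781e-04]), 'joint_efforts': array([ 1.26032542e-04, -5.82731152e+01,  2.93050522e+01,  6.99721053e+00,
        6.77369404e-03, -1.16172278e-04]), 'tool_pos': array([ 289.61352339, -609.19724748,  225.63041   ]), 'tcp_rot': array([[-9.03195426e-01, -4.29228844e-01, -7.88283499e-04],
       [-4.29229553e-01,  9.03194356e-01,  1.39510456e-03],
       [ 1.13154091e-04,  1.59840663e-03, -9.99998716e-01]]), 'contact_force': array([-1.26108405,  0.21694163,  0.1248303 ]), 'moment': array([-0.02507108, -0.01959337, -0.02496566]), 'finger_gap': 1.0029923263171052}
scene 45.061829475575045 275.05748524301015 199.58682433277949 [array([[ 0.53766889,  0.84306693,  0.01226055],
       [ 0.57105848, -0.35341926, -0.74093659],
       [-0.62032602,  0.40538005, -0.67146306]]), array([-302.40585238, -313.9782924 , 1828.56993709])]
top 44.208166259431664 268.6739605937248 205.6160487273642 [array([[ 0.02821043, -0.99927727, -0.02547768],
       [-0.99375177, -0.02528272, -0.10871155],
       [ 0.10798883,  0.02838529, -0.99374679]]), array([ -16.16147117,  611.31156771, 1173.01608541])]
wrist 65.70646984690485 282.4347472871973 208.94163069564067 [array([[-1.44996612e-03, -9.65778129e-01, -2.59365577e-01,
         6.91100956e+01],
       [ 9.99998523e-01, -1.63964814e-03,  5.14996384e-04,
        -6.66660971e-02],
       [-9.22640530e-04, -2.59364447e-01,  9.65779081e-01,
        -1.57037073e+02],
       [ 0.00000000e+00,  0.00000000e+00,  0.00000000e+00,
         1.00000000e+00]])]
```

View pics/top0.png

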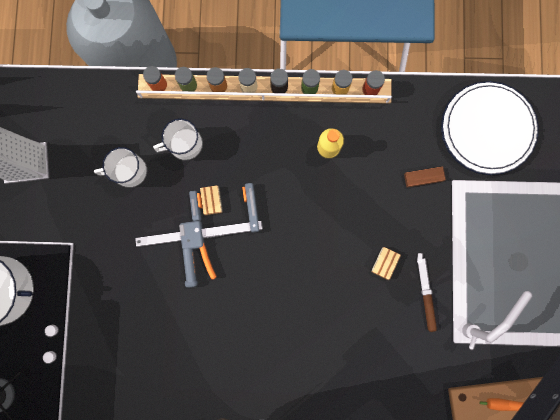

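View pics/scene0.png

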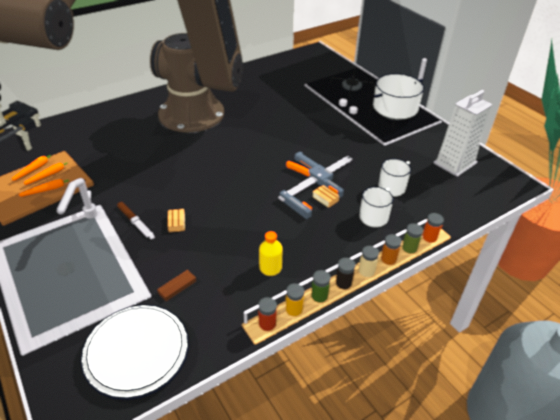

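```bash
python3 - <<'E'
from h import *
c=load('top0.png');P=pts(c);col=c['color']
def crop(n,c,r0,r1,c0,c1,k):
    cv2.imwrite('pics/'+n,cv2.resize(cv2.cvtColor(c['color'],cv2.COLOR_RGB2BGR)[r0:r1,c0:c1],None,fx=k,fy=k,interpolation=cv2.INTER_CUBIC))
crop('t_clamp.png',c,170,300,125,285,5)
s=load('scene0.png')
crop('s_b.png',s,190,250,140,220,8)
crop('s_cl.png',s,140,220,260,370,7)
crop('t_b.png',c,235,295,350,430,8)
for n,(u,v) in dict(housing=(192,236),far=(252,207),near=(195,205),a=(210,199),b=(386,263),gr=(190,270),barR=(258,226),barL=(140,242),tab=(300,300)).items(): print(n,P[v,u].round(1))
# segment by height
h=P[...,2]
for n,(r0,r1,c0,c1) in dict(b=(245,285,365,410),a=(182,216,199,224)).items():
    Q=P[r0:r1,c0:c1].reshape(-1,3);m=(Q[:,2]>17)&(Q[:,2]<27)
    C=col[r0:r1,c0:c1].reshape(-1,3).astype(int)
    m&=(C[:,0]>120)&(C[:,2]>50) if n=='a' else True
    q=Q[m];rect=cv2.minAreaRect(q[:,:2].astype(np.float32));print(n,m.sum(),q.mean(0),rect)
E
```

```text
housing [536.1 177.3  29.5]
far [607.8  39.4  28.4]
near [609.2 173.9  27. ]
a [624.5 139.2  25.8]
b [ 486.2 -274.    24.6]
gr [457.2 179.   26. ]
barR [563.9  24.1  24.2]
barL [519.2 302.5  15.4]
tab [ 3.943e+02 -7.860e+01  2.000e-01]
b 499 [ 486.58803373 -274.37974329   21.68057287] ((486.9159240722656, -274.6983947753906), (43.52421188354492, 64.00599670410156), 65.76274108886719)
a 466 [623.70487886 139.83901154  21.86960533] ((623.371337890625, 142.83023071289062), (63.84978103637695, 49.20379638671875), 9.06856632232666)
```

```bash
python3 -c "
import cv2,numpy as np
a=cv2.imread('pics/t_b.png');b=cv2.imread('pics/s_b.png')
cv2.imwrite('pics/bb.png',cv2.resize(np.vstack([a,b]),None,fx=.62,fy=.62))"
```

```text
(no output)
```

View pics/t_clamp.png

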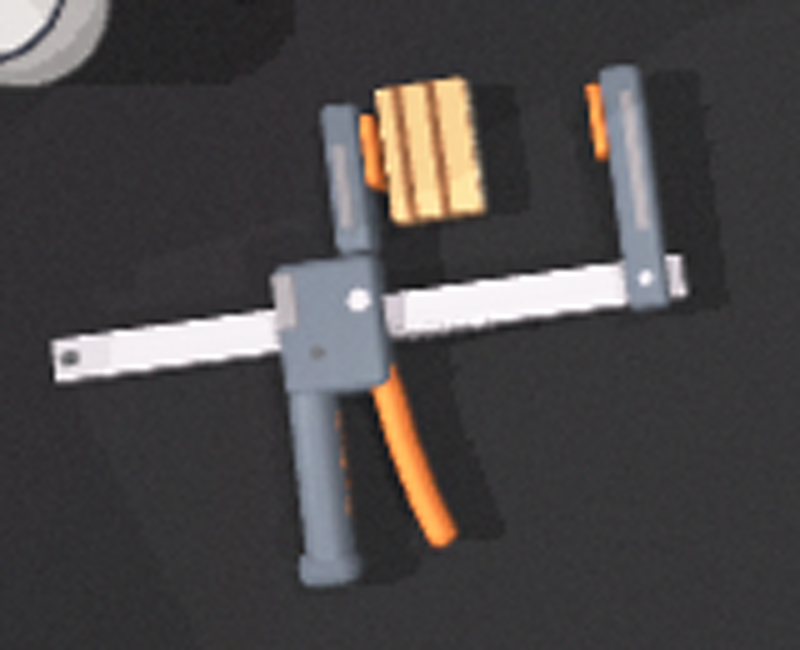

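View pics/bb.png

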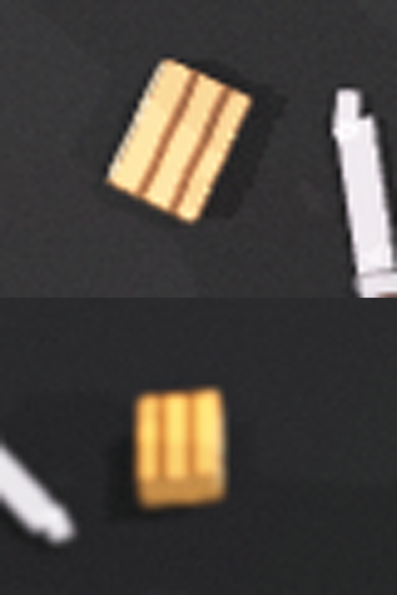

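View pics/s_cl.png

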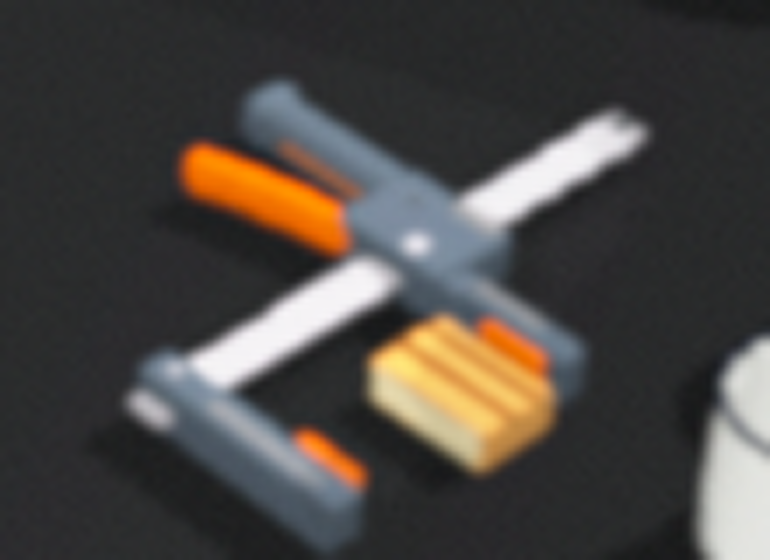

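View pics/wrist0.png

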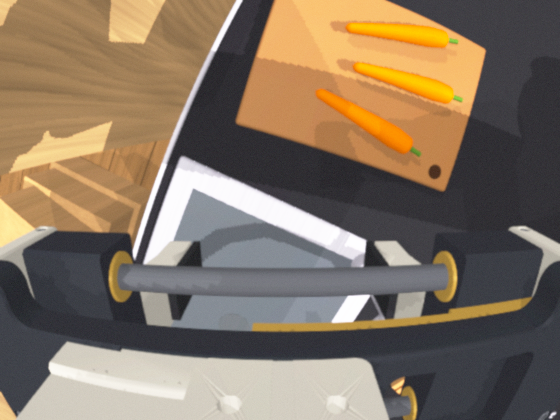

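Emit:
move_arm --rows "20 35 0 0 0 5.5 0; 20 35 0 0 0 6 0; 20 35 0 0 0 6 0; 20 35 0 0 0 6 0; 20 35 0 0 0 6 0; 20 35 0 0 0 6 0; 20 35 0 0 0 5 0; 20 35 0 0 0 0 0" --force 15

```text
time: 0.82
tool_pos: [447.3, -323.7, 220.9]
tcp_rot: [[-0.387, -0.922, -0.008], [-0.922, 0.387, 0.001], [0.002, 0.007, -1.0]]
contact_force: [1.4, -0.4, 0.7]
finger_gap: 0.998
```

```bash
python3 - <<'E'
from h import *
c=load('top0.png');col=c['color']
f=420/2/np.tan(np.radians(float(c['fov_y']))/2)
C=-c['R'].T@c['t'];print('cam',C)
def plane(u,v,z):
    d=c['R'].T@np.array([(u-c['cx'])/f,(v-c['cy'])/f,1]); return (C+d*(z-C[2])/d[2])[:2]
k=8
for n,(r0,r1,c0,c1) in dict(b=(240,290,360,412),a=(178,222,199,228)).items():
    I=cv2.resize(col[r0:r1,c0:c1],None,fx=k,fy=k,interpolation=cv2.INTER_CUBIC)
    hsv=cv2.cvtColor(I,cv2.COLOR_RGB2HSV)
    m=((hsv[...,2]>110)&(hsv[...,0]<26)&(hsv[...,1]<200)&(hsv[...,1]>40)).astype(np.uint8)
    m=cv2.morphologyEx(m,cv2.MORPH_CLOSE,np.ones((25,25)));m=cv2.morphologyEx(m,cv2.MORPH_OPEN,np.ones((41,41)))
    cs=max(cv2.findContours(m,0,2)[0],key=cv2.contourArea)
    cv2.imwrite('pics/m_%s.png'%n,np.hstack([I[...,::-1],cv2.cvtColor(m*255,8)]))
    w=np.array([plane((p[0][0]+.5)/k-.5+c0,(p[0][1]+.5)/k-.5+r0,22) for p in cs],np.float32)
    print(n,cv2.minAreaRect(w),cv2.boxPoints(cv2.minAreaRect(w)).round(1).tolist())
for n in ('mug',):
    P=pts(c)
    for nm,(u,v) in dict(m1=(125,168),m2=(182,140),glue=(330,143)).items(): print(nm,plane(u,v,82))
E
```

```text
cam [ 481.27523721  -33.99057603 1231.72584181]
b ((486.7595520019531, -273.444091796875), (47.29071044921875, 66.24010467529297), 66.15399169921875) [[446.8999938964844, -281.70001220703125], [507.5, -308.5], [526.5999755859375, -265.20001220703125], [466.0, -238.39999389648438]]
a ((622.9110107421875, 142.01846313476562), (66.66249084472656, 53.52052307128906), 9.494318008422852) [[585.5999755859375, 162.89999389648438], [594.5, 110.0999984741211], [660.2000122070312, 121.0999984741211], [651.4000244140625, 173.89999389648438]]
m1 [683.84268933 327.68070019]
m2 [751.55969011 200.62606926]
glue [ 752.08140182 -135.76838879]
```

Emit:
move_arm --rows "20 25 -30 0 0 -1 0; 19 24 -30 0 0 0 0; 0 0 -30 0 0 0 0; 0 0 0 0 0 0 0"

```text
time: 1.15
tool_pos: [490.4, -268.1, 134.2]
tcp_rot: [[-0.395, -0.919, 0.001], [-0.919, 0.395, -0.0], [0.0, -0.001, -1.0]]
contact_force: [-2.1, 0.3, -0.9]
finger_gap: 0.999
```

```bash
python3 - <<'E'
from h import *
s=get_state();print(s['tool_pos'],np.degrees(np.arctan2(s['tcp_rot'][1,1],s['tcp_rot'][0,1])));shot('wrist','w1.png')
E
```

```text
[ 490.39434432 -268.09972143  134.16467069] 156.710743643862
```

View pics/w1.png

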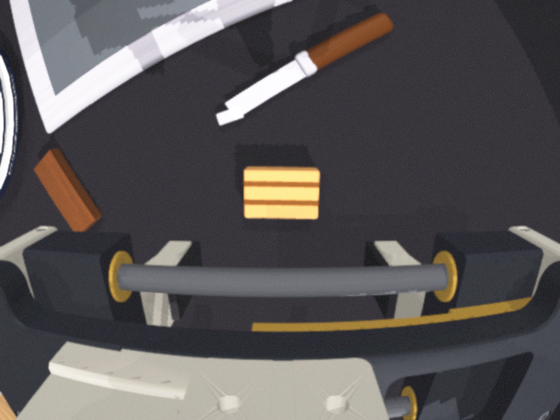

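```bash
cat >> h.py <<'E'
def wplane(c,s,uv,z):
    f=210/np.tan(np.radians(float(c['fov_y']))/2); T=np.array(c['tool_from_camera'])
    uv=np.atleast_2d(uv).astype(float); d=uv-[float(c['cx']),float(c['cy'])]; r=np.hypot(*d.T)+1e-9; th=r/f
    ray=np.c_[d/r[:,None]*np.sin(th)[:,None],np.cos(th)]
    R=s['tcp_rot'];o=s['tool_pos']+R@T[:3,3];w=ray@(R@T[:3,:3]).T
    return (o+w*((z-o[2])/w[:,2])[:,None])
def wood(c,box,k=6):
    r0,r1,c0,c1=box
    I=cv2.resize(c['color'][r0:r1,c0:c1],None,fx=k,fy=k,interpolation=cv2.INTER_CUBIC)
    hsv=cv2.cvtColor(I,cv2.COLOR_RGB2HSV)
    m=((hsv[...,2]>110)&(hsv[...,0]>7)&(hsv[...,0]<28)&(hsv[...,1]>40)).astype(np.uint8)
    m=cv2.morphologyEx(m,cv2.MORPH_CLOSE,np.ones((25,25)));m=cv2.morphologyEx(m,cv2.MORPH_OPEN,np.ones((41,41)))
    cs=max(cv2.findContours(m,0,1)[0],key=cv2.contourArea)[:,0,:]
    return (cs+.5)/k-.5+[c0,r0]
E
python3 - <<'E'
from h import *
s=get_state();c=load('w1.png')
cs=wood(c,(155,232,232,332))
w=wplane(c,s,cs,22)[:,:2].astype(np.float32)
print(cs.min(0),cs.max(0));r=cv2.minAreaRect(w);print(r);print(cv2.boxPoints(r))
E
```

```text
[242.91666667 165.91666667] [319.75       218.91666667]
((489.654052734375, -279.46685791015625), (46.25822448730469, 65.83599853515625), 65.86673736572266)
[[ 450.15662 -287.11554]
 [ 510.23837 -314.03326]
 [ 529.1515  -271.81818]
 [ 469.06973 -244.90045]]
```

Emit:
move_arm --rows "-1.5 -9 -35 0 0 -0.8 0; 0 0 -35 0 0 0 0; 0 0 -35 0 0 0 0; 0 0 -15 0 0 0 0; 0 0 0 0 0 0 0"

```text
time: 1.62
tool_pos: [496.1, -284.0, 24.2]
tcp_rot: [[-0.408, -0.913, 0.017], [-0.913, 0.408, -0.009], [0.001, -0.019, -1.0]]
contact_force: [0.2, -0.2, 0.0]
finger_gap: 1.004
```

Emit:
move_arm --rows "-7 7 0 0.5 1 0 0; 0 0 0 0 0 0 0"

```text
time: 1.78
tool_pos: [489.2, -278.4, 26.7]
tcp_rot: [[-0.41, -0.912, -0.001], [-0.912, 0.41, 0.0], [0.0, 0.001, -1.0]]
contact_force: [-0.8, -0.1, 0.0]
finger_gap: 1.001
```

Emit:
move_arm --rows "0 0 -12 0 0 0 0; 0 0 -9 0 0 0 0; 0 1 -2 0 0 0 0.27; 0 0 0 0 0 0 0.35; 0 0 0 0 0 0 0.4; 0 0 0 0 0 0 0.4; 0 0 0 0 0 0 0.4"

```text
time: 2.37
tool_pos: [493.6, -278.8, 9.2]
tcp_rot: [[-0.409, -0.912, 0.009], [-0.913, 0.409, -0.003], [-0.002, -0.01, -1.0]]
contact_force: [-0.5, -0.1, -1.3]
finger_gap: 0.729
```

Emit:
move_arm --rows "0 0 25 0 0 0 0.45; 0 0 35 0 0 0 0.45; 10 27 35 0 0 4 0.45; 12 34 20 0 0 6 0.45; 12 34 10 0 0 6 0.45; 12 34 0 0 0 6 0.45; 12 34 0 0 0 6 0.45; 12 34 0 0 0 5 0.45"

```text
time: 3.03
tool_pos: [561.2, -80.2, 140.1]
tcp_rot: [[0.166, -0.986, 0.01], [-0.986, -0.166, 0.0], [0.002, -0.01, -1.0]]
contact_force: [0.5, 0.9, -0.7]
finger_gap: 0.732
```

Emit:
move_arm --rows "13 34 0 0 0 0 0.45; 13 34 0 0 0 0 0.45; 13 34 0 0 0 0 0.45; 13 34 0 0 0 0 0.45; 12 24 0 0 0 0 0.45; 0 0 0 0 0 0 0.45"

```text
time: 3.53
tool_pos: [629.0, 95.0, 142.9]
tcp_rot: [[0.179, -0.984, 0.016], [-0.984, -0.179, 0.002], [0.001, -0.016, -1.0]]
contact_force: [1.0, -1.0, -0.5]
finger_gap: 0.731
```

```bash
python3 - <<'E'
from h import *
s=get_state();np.save('pics/s2.npy',s,allow_pickle=True);print(s['tool_pos'],np.degrees(np.arctan2(s['tcp_rot'][1,1],s['tcp_rot'][0,1])),s['tcp_rot'][:,2]);shot('wrist','w2.png')
shot('scene','s2.png')
E
```

```text
[628.99470251  95.01218712 142.9441621 ] -169.69018086651133 [ 0.01603371  0.00225894 -0.9998689 ]
```

View pics/w2.png

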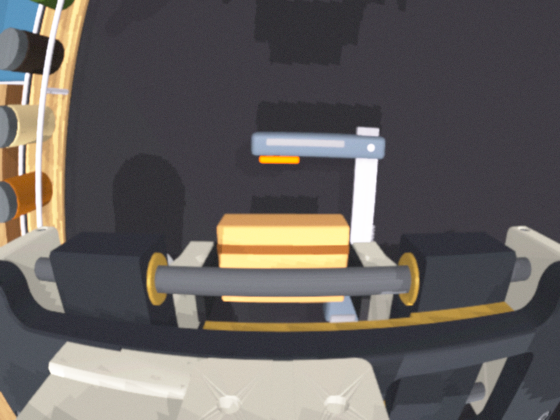

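View pics/s2.png

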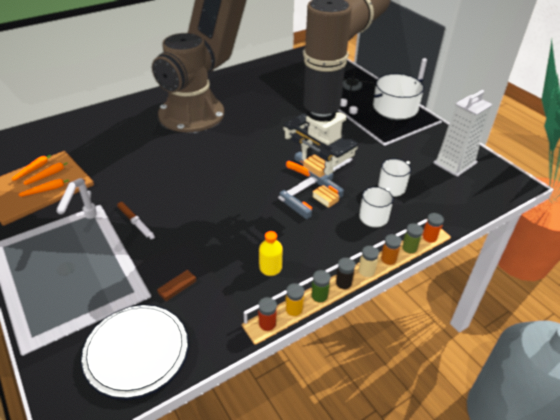

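Emit:
move_arm --rows "-6 32 0 0 0.5 -0.5 0.45; -6 32 0 0 0 0 0.45; 0 0 0 0 0 0 0.45"

```text
time: 3.88
tool_pos: [613.5, 153.7, 142.4]
tcp_rot: [[0.163, -0.987, 0.003], [-0.987, -0.163, 0.001], [-0.0, -0.003, -1.0]]
contact_force: [-0.3, -0.7, 0.1]
finger_gap: 0.726
```

```bash
python3 - <<'E'
from h import *
s=get_state();np.save('pics/s3.npy',s,allow_pickle=True);print(s['tool_pos'],np.degrees(np.arctan2(s['tcp_rot'][1,1],s['tcp_rot'][0,1])),s['tcp_rot'][:,2]);shot('wrist','w3.png')
c=shot('wrist','w3.png')
cv2.imwrite('pics/w3c.png',cv2.resize(cv2.cvtColor(c['color'],4)[60:320,170:430],(800,600)[:1]*2 if 0 else (600,600),interpolation=cv2.INTER_CUBIC))
E
```

```text
[613.48170861 153.74447607 142.41707664] -170.60678068737124 [ 3.34835000e-03  8.14914630e-04 -9.99994062e-01]
```

View pics/w3c.png

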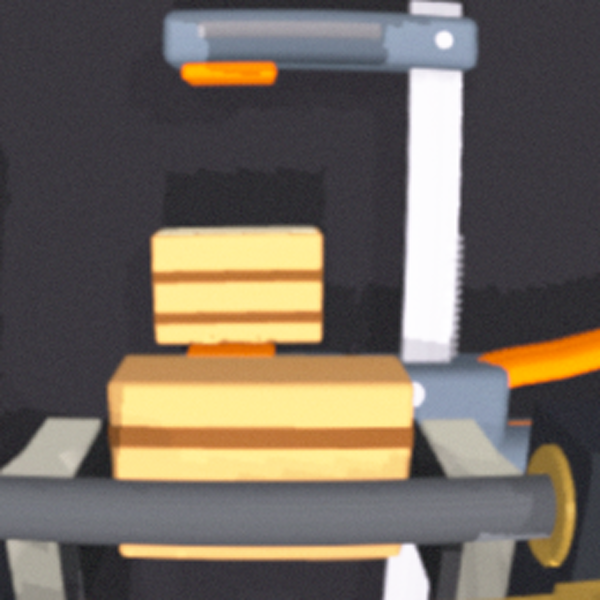

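```bash
python3 - <<'E'
from h import *
s=np.load('pics/s3.npy',allow_pickle=True).item();c=load('w3.png')
k=260/600
def px(p): return (np.array(p,float)+.5)*k-.5+[170,60]
R=s['tcp_rot']
def show(n,p,z):
    w=wplane(c,s,px(p),z); print(n,'world',w.round(1).tolist(),'tool',((w-s['tool_pos'])@R).round(1).tolist()); return w
A=show('a TL TR BL BR',[(152,234),(322,232),(156,343),(322,342)],22)
zb=s['tool_pos'][2]-9.2+22
show('b top outer L R',[(110,382),(413,383)],zb)
show('b top inner edge L R',[(121,557),(400,555)],zb)
show('b bottom outer',[(127,356),(400,356)],zb-22)
show('farpad face L R',[(182,84),(276,84)],27)
show('bar edges near far',[(409,70),(461,70),(403,350),(455,350)],17)
show('far jaw tip',[(165,62),(476,66)],28)
for i,j in((0,1),(2,3)): d=A[i]-A[j];print(np.degrees(np.arctan2(d[1],d[0])),np.linalg.norm(d))
E
```

```text
a TL TR BL BR world [[660.4, 123.5, 22.0], [597.9, 112.7, 22.0], [653.3, 165.1, 22.0], [590.3, 154.3, 22.0]] tool [[37.5, -40.9, 120.5], [38.0, 22.5, 120.3], [-4.6, -40.7, 120.6], [-4.3, 23.2, 120.3]]
b top outer L R world [[648.0, 136.4, 155.2], [586.7, 126.6, 155.2]] tool [[22.7, -31.3, -12.7], [22.5, 30.8, -12.9]]
b top inner edge L R world [[641.8, 177.6, 155.2], [580.1, 166.8, 155.2]] tool [[-18.9, -31.9, -12.7], [-18.3, 30.8, -12.9]]
b bottom outer world [[648.2, 137.2, 133.2], [585.5, 126.9, 133.2]] tool [[22.0, -31.5, 9.3], [21.9, 32.1, 9.1]]
farpad face L R world [[657.1, 66.9, 27.0], [623.8, 61.8, 27.0]] tool [[92.8, -28.4, 115.5], [92.4, 5.2, 115.4]]
bar edges near far world [[575.6, 46.3, 17.0], [555.8, 41.9, 17.0], [557.3, 153.5, 17.0], [536.2, 150.0, 17.0]] tool [[99.8, 55.3, 125.2], [100.9, 75.6, 125.1], [-8.9, 55.9, 125.2], [-8.9, 77.2, 125.2]]
far jaw tip world [[664.3, 59.8, 28.0], [553.1, 40.8, 28.0]] tool [[101.0, -34.4, 114.5], [101.6, 78.4, 114.1]]
9.836434052885993 63.37669866717861
9.716937311632394 63.847116881147336
```

Emit:
move_arm --rows "10 -29 -10 0 0 0.4 0.45; 9 -29 -20 0 0 0 0.45; 0 0 -20 0 0 0 0.45; 0 0 -10 0 0 0 0.45; 0 0 0 0 0 0 0.45"

```text
time: 4.4
tool_pos: [632.8, 85.1, 83.1]
tcp_rot: [[0.167, -0.986, 0.006], [-0.986, -0.167, 0.001], [-0.0, -0.006, -1.0]]
contact_force: [-0.5, 0.2, -0.6]
finger_gap: 0.725
```

Emit:
move_arm --rows "-0.5 10 0 0 0.3 0.2 0.45; 0 0 0 0 0 0 0.45"

```text
time: 4.57
tool_pos: [631.8, 93.7, 83.5]
tcp_rot: [[0.168, -0.986, -0.0], [-0.986, -0.168, 0.001], [-0.001, 0.0, -1.0]]
contact_force: [1.1, 0.4, 0.7]
finger_gap: 0.728
```

Emit:
move_arm --rows "0.5 1.8 -15 0 0 0 0.45; 0 0 -15 0 0 0 0.45; 0 0 0 0 0 0 0.45"

```text
time: 4.82
tool_pos: [634.3, 97.6, 57.1]
tcp_rot: [[0.171, -0.985, 0.005], [-0.985, -0.171, 0.003], [-0.002, -0.006, -1.0]]
contact_force: [-1.0, -0.1, -1.3]
finger_gap: 0.731
```

```bash
python3 - <<'E'
from h import *
s=get_state();print(s['tool_pos'],np.degrees(np.arctan2(s['tcp_rot'][1,1],s['tcp_rot'][0,1])))
c=shot('wrist','w4.png');d=shot('scene','s4.png')
a=cv2.resize(cv2.cvtColor(c['color'],4)[100:330,170:430],(600,530),interpolation=cv2.INTER_CUBIC);cv2.imwrite('pics/w4c.png',a)
a=cv2.resize(cv2.cvtColor(d['color'],4)[130:230,260:390],(780,600),interpolation=cv2.INTER_CUBIC);cv2.imwrite('pics/s4c.png',a)
E
```

```text
[634.33212815  97.62773217  57.07650205] -170.17014469027563
```

View pics/w4c.png

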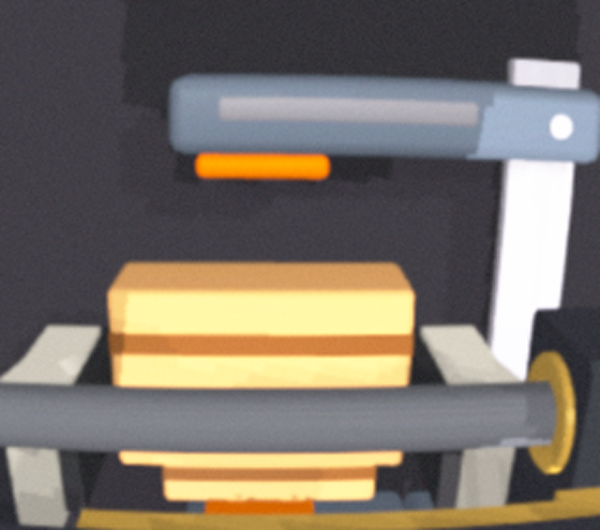

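View pics/s4c.png

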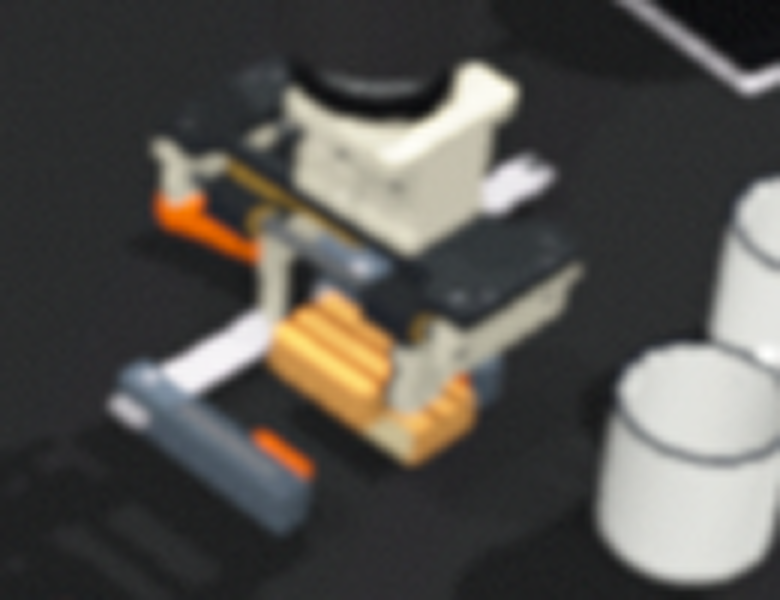

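Emit:
move_arm --rows "-2 -2.5 -8 0 0.3 -0.3 0.45; 0 0 -8 0 0 0 0.45; 0 0 0 0 0 0 0.45"

```text
time: 5.17
tool_pos: [635.3, 96.5, 45.8]
tcp_rot: [[0.167, -0.986, 0.007], [-0.986, -0.167, 0.005], [-0.004, -0.008, -1.0]]
contact_force: [-1.0, -0.2, -1.1]
finger_gap: 0.729
```

Emit:
move_arm --rows "-4 -2 -8 -0.3 0.5 0 0.45; -1 0 -8 0 0 0 0.45; -1 0 0 0 0 0 0.45"

```text
time: 5.42
tool_pos: [629.2, 94.3, 28.9]
tcp_rot: [[0.167, -0.986, -0.001], [-0.986, -0.167, -0.0], [0.0, 0.001, -1.0]]
contact_force: [0.4, -0.4, -1.8]
finger_gap: 0.73
```

Emit:
move_arm --rows "3 0.5 -7 0 0 0 0.45; 0 0 -6 0 0 0 0.45; 0 0 -3 0 0 0 0.45; 0 0 0 0 0 0 0.45"

```text
time: 5.75
tool_pos: [631.9, 94.6, 10.4]
tcp_rot: [[0.167, -0.986, -0.003], [-0.986, -0.167, -0.001], [0.001, 0.003, -1.0]]
contact_force: [-0.1, 0.3, 0.5]
finger_gap: 0.73
```

Emit:
move_arm --rows "-0.3 2 -1 0 0 0 0.45; -0.5 2 0 0 0 0 0.45; -0.3 1.5 0 0 0 0 0.45; 0 0 0 0 0 0 0.45"

```text
time: 6.08
tool_pos: [631.1, 100.1, 9.5]
tcp_rot: [[0.167, -0.986, -0.002], [-0.986, -0.167, -0.002], [0.001, 0.003, -1.0]]
contact_force: [0.6, -0.8, -1.1]
finger_gap: 0.726
```

```bash
python3 - <<'E'
from h import *
s=get_state();print(s['tool_pos'],s['contact_force'])
c=shot('wrist','w5.png');d=shot('scene','s5.png')
a=cv2.resize(cv2.cvtColor(c['color'],4)[100:330,170:430],(600,530),interpolation=cv2.INTER_CUBIC);cv2.imwrite('pics/w5c.png',a)
a=cv2.resize(cv2.cvtColor(d['color'],4)[130:230,260:390],(780,600),interpolation=cv2.INTER_CUBIC);cv2.imwrite('pics/s5c.png',a)
E
```

```text
[631.08374322 100.06303591   9.46409466] [ 0.57770334 -0.80095086 -1.10567175]
```

View pics/w5c.png

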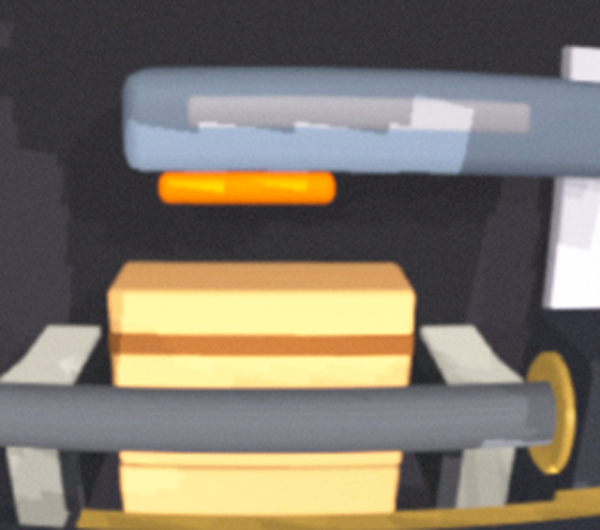

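View pics/s5c.png

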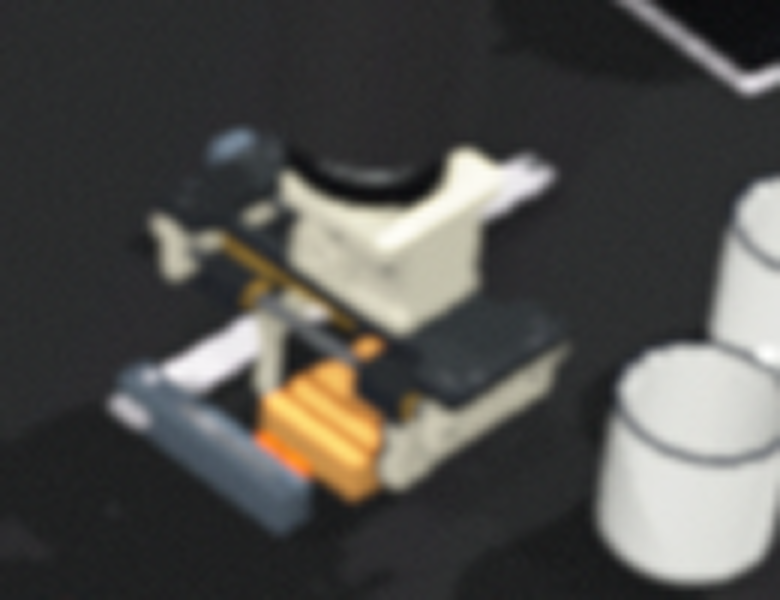

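Emit:
move_arm --rows "-0.3 1.5 0 0 0 0 0.45; -0.3 1 0 0 0 0 0.45; 0 0 0 0 0 0 0.15; 0 0 0 0 0 0 0.15; 0 0 0 0 0 0 0.15" --force 5

```text
time: 6.6
tool_pos: [631.0, 102.8, 10.1]
tcp_rot: [[0.167, -0.986, -0.001], [-0.986, -0.167, -0.001], [0.001, 0.001, -1.0]]
contact_force: [0.6, -0.5, 1.2]
finger_gap: 0.842
```

Emit:
move_arm --rows "-1.5 9 0 0 0 0 0.15; -1.5 9 0 0 0 0 0.15; 0 0 0 0 0 0 0.15"

```text
time: 6.85
tool_pos: [627.9, 122.4, 10.3]
tcp_rot: [[0.166, -0.986, -0.001], [-0.986, -0.166, -0.001], [0.0, 0.001, -1.0]]
contact_force: [0.1, -0.6, 0.4]
finger_gap: 0.849
```

```bash
python3 - <<'E'
from h import *
s=get_state();print(s['tool_pos'],s['contact_force'])
c=shot('wrist','w6.png')
a=cv2.resize(cv2.cvtColor(c['color'],4)[60:330,150:450],(666,600),interpolation=cv2.INTER_CUBIC);cv2.imwrite('pics/w6c.png',a)
E
```

```text
[627.92520549 122.44298382  10.30662933] [ 0.12099385 -0.55165482  0.36090938]
```

View pics/w6c.png

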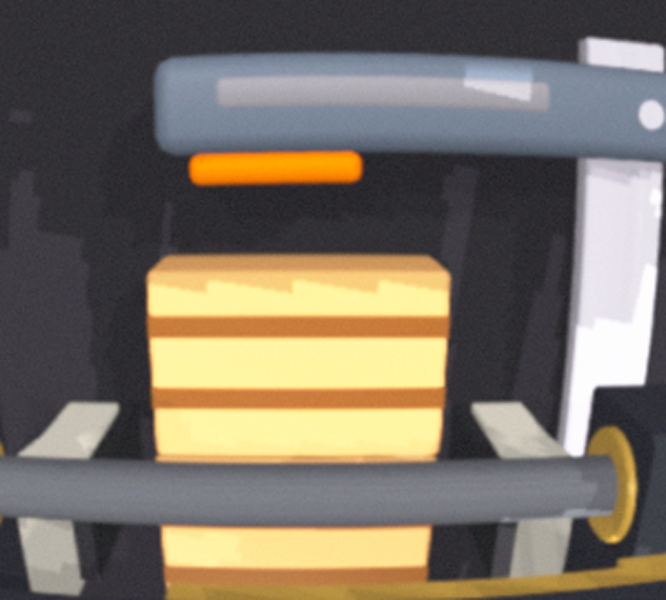

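Emit:
move_arm --rows "0 0 0 0 0 0 0.3; 0 0 0 0 0 0 0.35; 0 0 0 0 0 0 0.35; 0 0 0 0 0 0 0.35; 0 0 0 0 0 0 0.35; 0 0 0 0 0 0 0.15; 0 0 0 0 0 0 0.15; 0 0 0 0 0 0 0.15" --force 5

```text
time: 7.57
tool_pos: [627.8, 122.2, 10.2]
tcp_rot: [[0.167, -0.986, -0.001], [-0.986, -0.167, -0.001], [0.0, 0.001, -1.0]]
contact_force: [-0.6, 0.5, 0.7]
finger_gap: 0.84
```

```bash
python3 - <<'E'
from h import *
s=get_state();print(s['tool_pos'],s['contact_force'])
c=shot('wrist','w7.png')
a=cv2.resize(cv2.cvtColor(c['color'],4)[60:330,150:450],(666,600),interpolation=cv2.INTER_CUBIC);cv2.imwrite('pics/w7c.png',a)
E
```

```text
[627.75570174 122.24665823  10.21345082] [-0.57778143  0.51413379  0.68283498]
```

View pics/w7c.png

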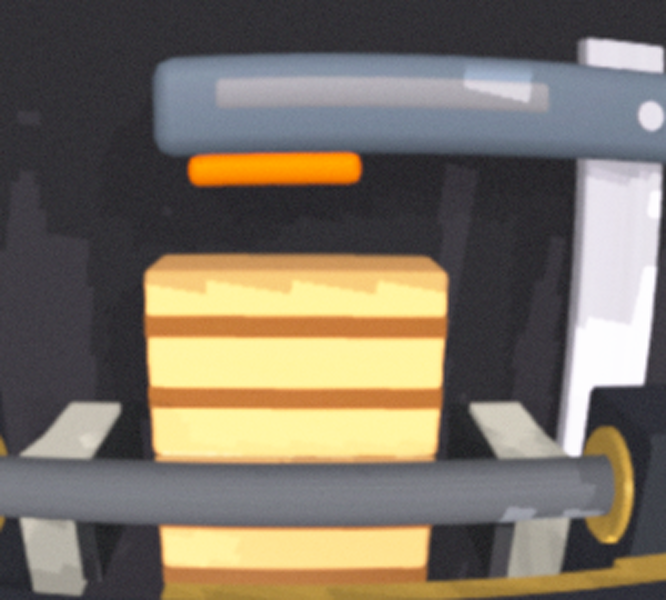

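Emit:
move_arm --rows "0 0 6 0 0 0 0.15; 0 0 8 0 0 0 0.15; 0 0 12 0 0 0 0.15; 0 0 20 0 0 0 0.15; 0 0 25 0 0 0 0.1; -20 5 20 0 0 -7 0; -25 5 10 0 0 -7 0; -25 5 0 0 0 -7 0"

```text
time: 8.28
tool_pos: [559.1, 136.0, 118.1]
tcp_rot: [[-0.205, -0.979, -0.001], [-0.979, 0.205, 0.001], [-0.001, 0.002, -1.0]]
contact_force: [-0.5, 0.0, -0.3]
finger_gap: 0.994
```

```bash
python3 - <<'E'
from h import *
c=shot('top','t8.png');d=shot('scene','s8.png')
a=cv2.resize(cv2.cvtColor(c['color'],4)[170:300,125:285],(738,600),interpolation=cv2.INTER_CUBIC);cv2.imwrite('pics/t8c.png',a)
E
```

```text
(no output)
```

View pics/t8c.png

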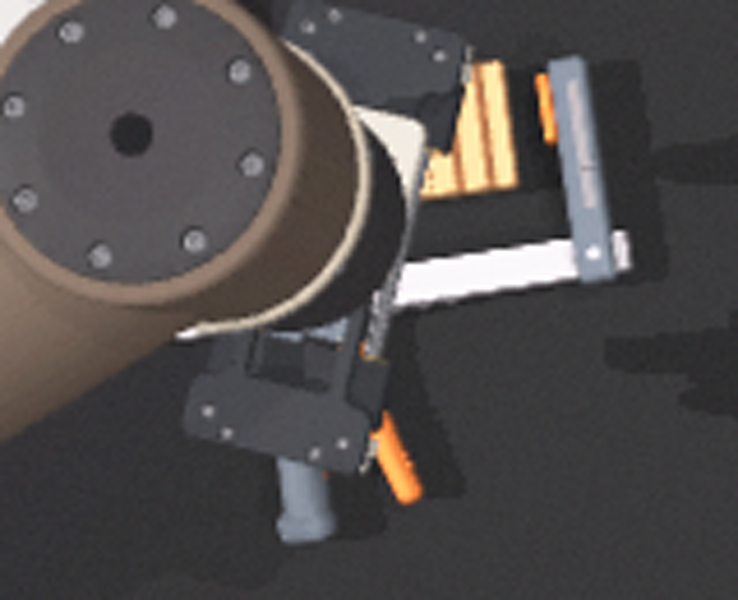

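Emit:
move_arm --rows "-10 4 0 0 0 7 0; -10 4 0 0 0 7 0; -10 4 0 0 0 7 0; -10 4 0 0 0 7 0; -10 4 0 0 0 7 0; -10 4 0 0 0 7 0; -10 4 0 0 0 7 0; 0 0 0 0 0 7 0"

```text
time: 9.05
tool_pos: [485.0, 165.5, 124.0]
tcp_rot: [[0.714, -0.7, 0.001], [-0.7, -0.714, 0.004], [-0.002, -0.003, -1.0]]
contact_force: [-1.0, -0.7, 0.0]
finger_gap: 0.998
```

Emit:
move_arm --rows "0 0 0 0 0 7 0; 0 0 0 0 0 7 0; 0 0 0 0 0 7 0; 0 0 0 0 0 7 0; 0 0 0 0 0 7 0; 0 0 0 0 0 7 0; 0 0 0 0 0 0 0"

```text
time: 9.63
tool_pos: [486.9, 166.6, 129.3]
tcp_rot: [[1.0, -0.019, 0.002], [-0.019, -1.0, 0.008], [0.002, -0.008, -1.0]]
contact_force: [-0.1, -0.6, -0.3]
finger_gap: 1.0
```

```bash
python3 - <<'E'
from h import *
s=get_state();np.save('pics/s9.npy',s,allow_pickle=True);print(s['tool_pos'],s['qpos'],np.degrees(np.arctan2(s['tcp_rot'][1,1],s['tcp_rot'][0,1])))
shot('wrist','w9.png')
E
```

```text
[486.86056194 166.56950133 129.27073529] [ 0.70802753  0.18174181 -0.47302632 -0.00572199 -0.90974343  0.84754008] -91.0726402989165
```

View pics/w9.png

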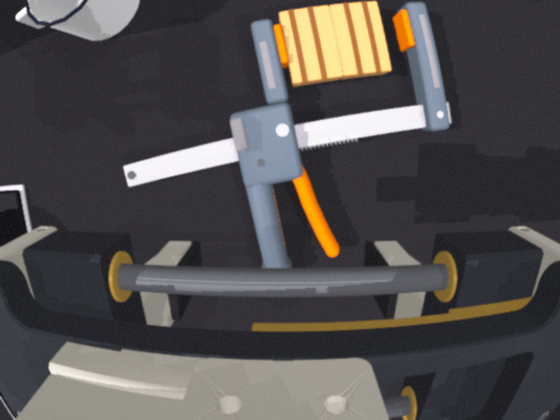

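```bash
python3 - <<'E'
from h import *
s=np.load('pics/s9.npy',allow_pickle=True).item();c=load('w9.png')
a=cv2.resize(cv2.cvtColor(c['color'],4)[0:280,110:460],(750,600),interpolation=cv2.INTER_CUBIC);cv2.imwrite('pics/w9c.png',a)
def w(n,p,z):
    q=wplane(c,s,p,z);print(n,q[:,:2].round(1).tolist());return q
b=w('bar end corners, right side',[(124,167),(129,187),(424,105),(428,124)],17)
d=(b[2]+b[3]-b[0]-b[1]);print(np.degrees(np.arctan2(d[1],d[0])))
w('grip L top/bot',[(249,190),(263,262)],27)
w('grip R',[(272,185),(289,258)],27)
w('trig R',[(305,172),(325,212),(339,248)],25)
w('housing corners',[(233,118),(288,104),(301,178),(246,186)],28)
E
```

```text
bar end corners, right side [[526.8, 311.1], [508.1, 307.9], [575.8, 43.5], [559.2, 39.4]]
-79.42319332972136
grip L top/bot [[504.0, 194.8], [439.8, 185.7]]
grip R [[507.7, 175.9], [443.3, 163.0]]
trig R [[517.6, 148.9], [483.6, 132.2], [450.8, 119.3]]
housing corners [[562.9, 205.4], [572.6, 161.7], [513.2, 152.3], [507.6, 197.0]]
```

View pics/w9c.png

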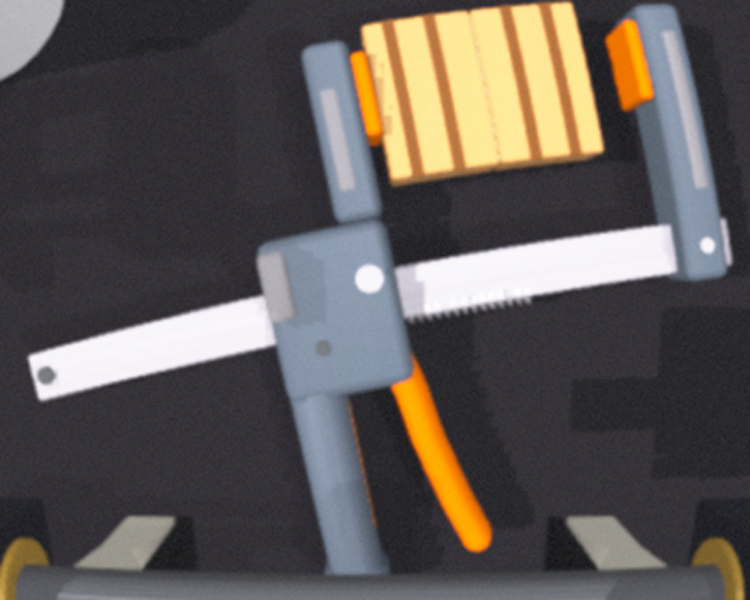

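Emit:
move_arm --rows "-1 -1 -20 0 0 6 0; -1 0 -25 0 0 5.3 0; 0 0 -25 0 0 0 0; 0 0 -15 0 0 0 0; 0 0 0 0 0 0 0"

```text
time: 10.1
tool_pos: [487.7, 166.8, 45.4]
tcp_rot: [[0.987, 0.16, 0.007], [0.159, -0.987, 0.013], [0.009, -0.012, -1.0]]
contact_force: [-0.8, -0.6, -0.1]
finger_gap: 0.999
```

Emit:
move_arm --rows "-3 -1.5 -10 -0.7 0.4 1 0; 0 0 -12 0 0 0 0; 0 0 -8 0 0 0 0; 0 0 0 0 0 0 0"

```text
time: 10.43
tool_pos: [485.8, 165.9, 15.7]
tcp_rot: [[0.985, 0.172, 0.001], [0.172, -0.985, -0.0], [0.001, 0.0, -1.0]]
contact_force: [0.3, 0.4, -0.0]
finger_gap: 1.004
```

```bash
python3 - <<'E'
from h import *
s=get_state();print(s['tool_pos'],np.degrees(np.arctan2(s['tcp_rot'][1,1],s['tcp_rot'][0,1])))
shot('wrist','w10.png')
E
```

```text
[485.76852395 165.85842685  15.71010438] -80.1244282572203
```

View pics/w10.png

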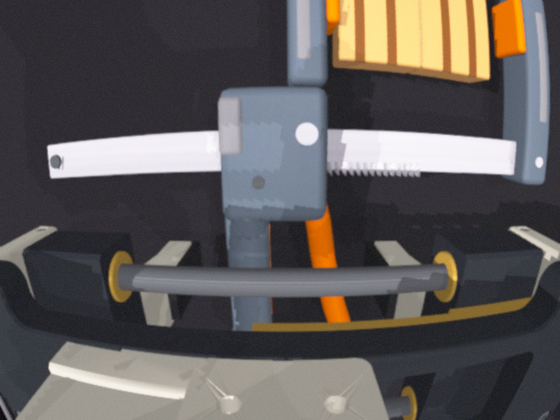

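Emit:
move_arm --rows "-1 -0.5 -6 0 0 0 0; 0 0 -5 0 0 0 0; 0 0 0 0 0 0 0.3; 0 0 0 0 0 0 0.5; 0 0 0 0 0 0 0.7; 0 0 0 0 0 0 0.7; 0 0 0 0 0 0 0.7; 0 0 0 0 0 0 0.7" --force 15

```text
time: 11.15
tool_pos: [486.4, 166.8, 7.2]
tcp_rot: [[0.985, 0.171, 0.005], [0.171, -0.985, 0.003], [0.006, -0.002, -1.0]]
contact_force: [-1.7, 3.1, -2.8]
finger_gap: 0.608
```

```bash
cat > look.py <<'E'
import sys
from h import *
s=get_state();print(s['time'],s['tool_pos'].round(1),np.degrees(np.arctan2(s['tcp_rot'][1,1],s['tcp_rot'][0,1])).round(1),'gap',s['finger_gap']*88,s['contact_force'].round(1))
c=shot('wrist',sys.argv[1]+'.png')
E
python3 look.py w11
```

```text
11.15 [486.4 166.8   7.2] -80.2 gap 53.489877927685235 [-1.7  3.1 -2.8]
```

View pics/w11.png

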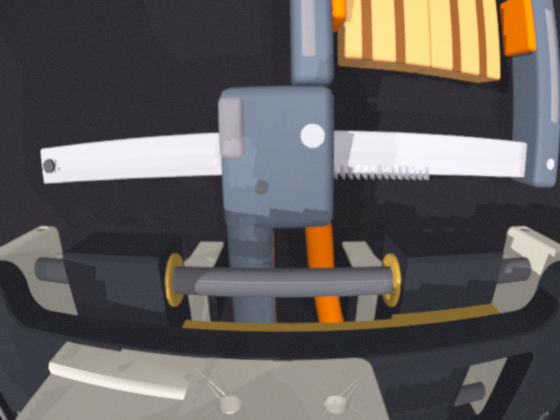

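Fingers are still moving; the trigger is just being drawn in. Continue.

Emit:
move_arm --rows "0 0 -1 0 0 0 0.8; 0 0 0 0 0 0 0.8; 0 0 0 0 0 0 0.8; 0 0 0 0 0 0 0.8; 0 0 0 0 0 0 0.8; 0 0 0 0 0 0 0.8"

```text
time: 11.7
tool_pos: [486.8, 168.8, 7.1]
tcp_rot: [[0.985, 0.172, 0.007], [0.172, -0.985, 0.006], [0.008, -0.004, -1.0]]
contact_force: [-0.4, 1.3, -0.3]
finger_gap: 0.431
```

```bash
python3 look.py w12
```

```text
11.7 [486.8 168.8   7.1] -80.1 gap 37.9593983321123 [-0.4  1.3 -0.3]
```

View pics/w12.png

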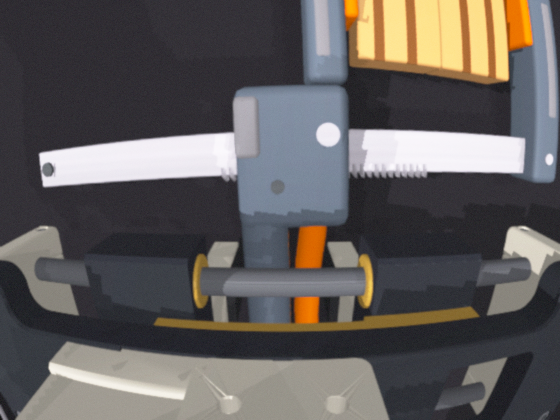

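Emit:
move_arm --rows "0 0 0 0 0 0 0.5; 0 0 0 0 0 0 0.2; 0 0 0 0 0 0 0; 0 0 0 0 0 0 0; 0 0 0 0 0 0 0; 0 0 0 0 0 0 0; 0 0 0 0 0 0 0; 0 0 0 0 0 0 0"

```text
time: 12.42
tool_pos: [488.0, 168.4, 7.5]
tcp_rot: [[0.985, 0.172, 0.009], [0.172, -0.985, 0.006], [0.009, -0.004, -1.0]]
contact_force: [-0.2, 0.5, 0.9]
finger_gap: 0.963
```

```bash
python3 look.py w13
```

```text
12.4167 [488.  168.4   7.5] -80.1 gap 84.75127636446076 [-0.2  0.5  0.9]
```

View pics/w13.png

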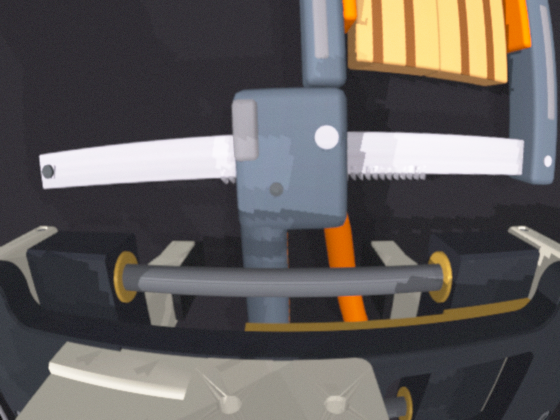

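Emit:
move_arm --rows "-0.5 -8 -1 -0.3 0.4 0 0; 0 0 0 0 0 0 0.3; 0 0 0 0 0 0 0.6; 0 0 0 0 0 0 0.8; 0 0 0 0 0 0 0.8; 0 0 0 0 0 0 0.8; 0 0 0 0 0 0 0.8; 0 0 0 0 0 0 0.8"

```text
time: 13.13
tool_pos: [486.3, 159.7, 6.1]
tcp_rot: [[0.985, 0.171, -0.001], [0.171, -0.985, -0.0], [-0.001, -0.0, -1.0]]
contact_force: [-3.7, 3.8, 0.5]
finger_gap: 0.529
```

Emit:
move_arm --rows "0 0 0 0 0 0 0.8; 0 0 0 0 0 0 0.8; 0 0 0 0 0 0 0.8; 0 0 0 0 0 0 0.8; 0 0 0 0 0 0 0.8"

```text
time: 13.55
tool_pos: [486.1, 160.5, 6.1]
tcp_rot: [[0.985, 0.172, -0.001], [0.172, -0.985, 0.0], [-0.001, -0.001, -1.0]]
contact_force: [-1.6, 1.8, 1.2]
finger_gap: 0.438
```

```bash
python3 look.py w14
```

```text
13.55 [486.1 160.5   6.1] -80.1 gap 38.534231823694654 [-1.6  1.8  1.2]
```

View pics/w14.png

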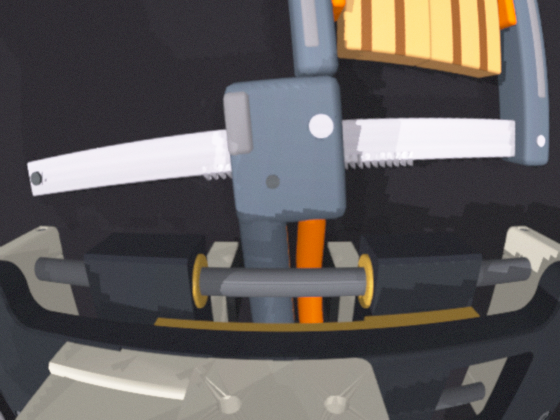

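```bash
python3 - <<'E'
from h import *
d=shot('scene','s14.png');t=shot('top','t14.png')
a=cv2.resize(cv2.cvtColor(d['color'],4)[150:230,270:370],(700,560),interpolation=cv2.INTER_CUBIC);cv2.imwrite('pics/s14c.png',a)
c=load('w14.png');a=cv2.resize(cv2.cvtColor(c['color'],4)[0:90,310:560],(800,288),interpolation=cv2.INTER_CUBIC);cv2.imwrite('pics/w14c.png',a)
E
```

```text
(no output)
```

View pics/s14c.png

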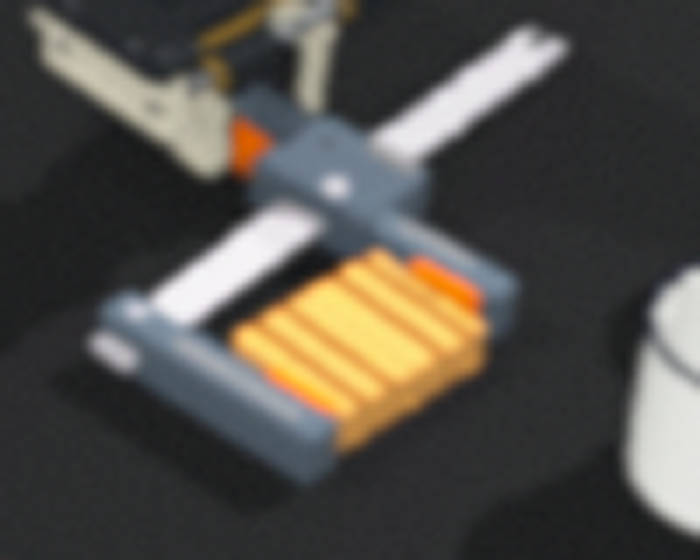

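View pics/w14c.png

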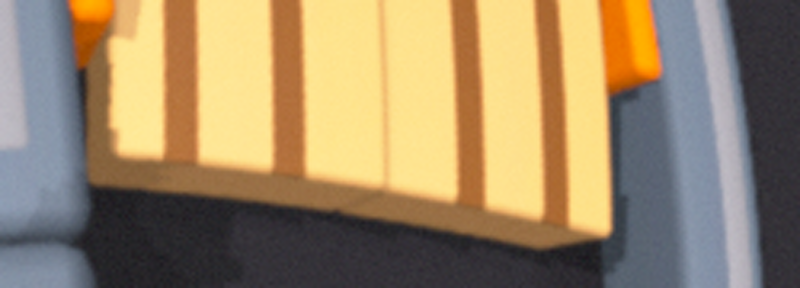

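Emit:
move_arm --rows "0 0 0 0 0 0 0.5; 0 0 0 0 0 0 0.2; 0 0 0 0 0 0 0; 0 0 0 0 0 0 0; 0 0 0 0 0 0 0; 0 0 0 0 0 0 0; 0 0 0 0 0 0 0; 0.5 -6 0 0 0 -1 0"

```text
time: 14.37
tool_pos: [488.4, 154.3, 6.5]
tcp_rot: [[0.988, 0.155, 0.002], [0.155, -0.988, 0.0], [0.002, -0.0, -1.0]]
contact_force: [0.6, 0.2, -0.1]
finger_gap: 0.965
```

```bash
python3 look.py w15
```

```text
14.3667 [488.4 154.3   6.5] -81.1 gap 84.93296320519225 [ 0.6  0.2 -0.1]
```

View pics/w15.png

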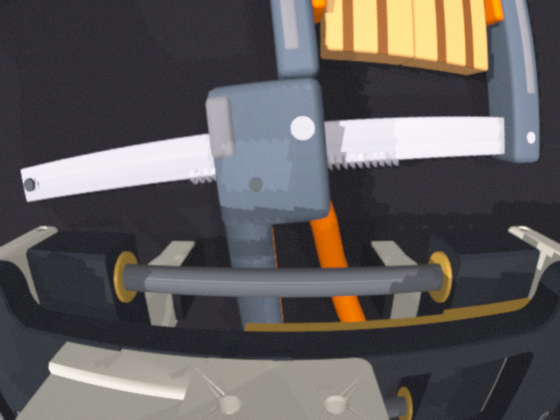

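Emit:
move_arm --rows "-1 0 0 0 0 4 0; 0 0 0 0 0 0 0.3; 0 0 0 0 0 0 0.6; 0 0 0 0 0 0 0.8; 0 0 0 0 0 0 0.8; 0 0 0 0 0 0 0.8; 0 0 0 0 0 0 0.8; 0 0 0 0 0 0 0.8"

```text
time: 15.08
tool_pos: [484.9, 151.3, 5.8]
tcp_rot: [[0.977, 0.213, -0.002], [0.213, -0.977, -0.001], [-0.002, 0.0, -1.0]]
contact_force: [-4.9, 5.7, 2.0]
finger_gap: 0.53
```

Emit:
move_arm --rows "0 0 0 0 0 0 0.8; 0 0 0 0 0 0 0.8; 0 0 0 0 0 0 0.8; 0 0 0 0 0 0 0.8; 0 0 0 0 0 0 0.8"

```text
time: 15.5
tool_pos: [484.7, 151.9, 5.8]
tcp_rot: [[0.977, 0.211, -0.003], [0.211, -0.977, -0.0], [-0.003, -0.0, -1.0]]
contact_force: [-1.6, 0.9, 0.2]
finger_gap: 0.503
```

```bash
python3 look.py w16
```

```text
15.5 [484.7 151.9   5.8] -77.8 gap 44.22690739681128 [-1.6  0.9  0.2]
```

View pics/w16.png

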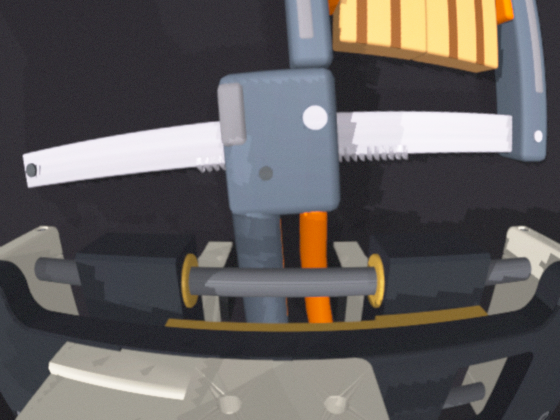

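Emit:
move_arm --rows "0 0 0 0 0 0 0.8; 0 0 0 0 0 0 0.8; 0 0 0 0 0 0 0.8; 0 0 0 0 0 0 0.8; 0 0 0 0 0 0 0.8; 0 0 0 0 0 0 0.8; 0 0 0 0 0 0 0.8; 0 0 0 0 0 0 0.8"

```text
time: 16.22
tool_pos: [484.7, 151.9, 5.8]
tcp_rot: [[0.977, 0.211, -0.003], [0.211, -0.977, -0.0], [-0.002, -0.0, -1.0]]
contact_force: [-1.1, 0.4, 1.3]
finger_gap: 0.503
```

```bash
python3 look.py w17; python3 - <<'E'
from h import *
d=shot('scene','s17.png');t=shot('top','t17.png');c=load('w17.png')
a=cv2.resize(cv2.cvtColor(d['color'],4)[150:220,280:360],(400,350),interpolation=cv2.INTER_CUBIC)
b=cv2.resize(cv2.cvtColor(t['color'],4)[170:240,185:265],(400,350),interpolation=cv2.INTER_CUBIC)
e=cv2.resize(cv2.cvtColor(c['color'],4)[0:75,310:560],(800,240),interpolation=cv2.INTER_CUBIC)
cv2.imwrite('pics/m17.png',np.vstack([np.hstack([a,b]),e]))
E
```

```text
16.2167 [484.7 151.9   5.8] -77.8 gap 44.2537403522221 [-1.1  0.4  1.3]
```

View pics/m17.png

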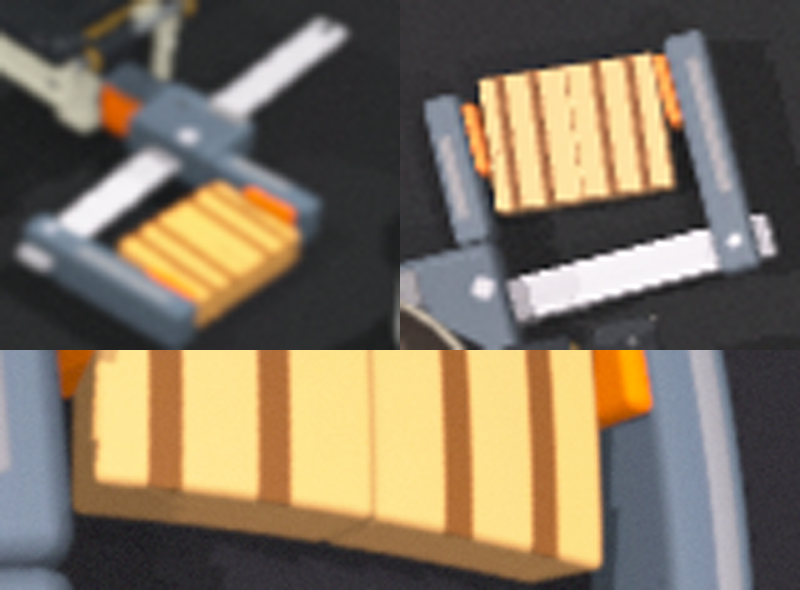

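```bash
python3 -c "
from bench import *
print(hand_in())"
```

```text
the job is handed in; nothing more can be done
None
```

The loose half is clamped against its mate with the ends flush, and I handed the job in at 16.2 s with the gripper still squeezing the trigger at a 15 N setting.

- **Placing:** I gripped the loose half by its ends, set it between the jaws and slid its glued face against the other half. Then I let go and evened up the ends with a 5 N squeeze across the joint.
- **Clamping:** I pumped the trigger three times, touching only the grip and trigger. The first two squeezes went fully home (38 mm and 38.5 mm over grip and trigger). The third stopped part way at 44.2 mm, about 0.18 rad by my estimate, which is in the range for the jaw bearing on the wood.
- **Last checks:** The stop held steady over 0.7 s. The wrist, top and scene pictures show both pads on the wood, the joint line closed and the ends flush. The arm did not touch the other things on the worktop, though I did not measure their positions again.
- **Deviation:** The clamp shifted about 1–2 cm and turned about 2–3° on the worktop during pumping. The wood moved with it.

No check failed. The early camera estimates of the loose half's position differed by about 6 mm, or about 2 mm after allowing for the visible side faces. I set the final position from a wrist picture showing both halves.

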